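Set the bar cutter's length stop and refit its crumb tray

TASK

Get the bar cutter ready for the next order: lift the length stop's knob out of its notch (pressing the thumb dish on its front end raises it), move it along and let it drop fully into the notch in line with the tab that stands up on the back fence. Then push the crumb tray fully home into its bay under the cutter, until its front panel is flush against the cutter's front. Leave the cream jar and the sweet tin where they are.

Things in the scene. Friction and masses are not known exactly. Their poses are not given: they have to be found in the camera images.
- cutter: The fixed bar cutter, a white and aluminium machine 150 mm deep (x), 220 mm wide (y). Origin on the counter; its x axis points from its front to its back, y to its left, z up (the front faces the robot). Deck top at z = 42 mm, from x = -70 (front face) to +80. Slicing blade and lever parked at the right end (y = -113, x from 0 to 140, up to z = 140 mm).
- stop_slide (a joint): Length stop's position along its rod (m), growing towards the cutter's +y: 0 = in the notch at y = -60 mm (starts there, nearest the blade); 0.030, 0.060, 0.090, 0.120 = at the other notches. Sleeve on a round rod along y at x = 0, z = 95 mm in the cutter's frame. Slides with about 0.5 N friction once lifted; the seated tooth blocks it.
- stop_arm (a joint): Tilt of the stop's rocker arm about the rod (rad): 0 = knob down, tooth fully seated; grows to 0.55 as the knob rises or the dish is pressed. The tooth (9 mm pin under the knob) is clear of the comb above 0.34; on top of the comb between notches it rests near 0.3. Weight and a light spring drop it when let go (about 3 N on the dish holds it up).
- tab_up: The raised tab (aluminium leaf 22 mm wide, 44 mm tall) on the back fence (x = 72, foot at z = 76 mm); origin at its foot, axes parallel to the cutter's. It stands at the same cutter y (-30, 0, +30 or +60 mm) as the notch that is wanted. The other three of these notches have tabs that are folded flat backwards.
- tray_handle (a point): Middle of the crumb tray's handle: a steel bar 80 mm wide (y), 8 thick (x), from 11 to 29 mm above the counter. Axes: x from handle into the tray (to the bay), y left, z up. White front panel 144 mm wide, up to 37.5 mm high, its back face 31 mm ahead of this point. Home, the panel touches the cutter's front and this point is at x = -101, y = 0 mm in the cutter's frame.
- cream_jar_mid (a point): Bystander: small jam jar with a white lid, 50 mm across, 60 mm tall; point at its centre. Leave it.
- sweet_tin_mid (a point): Bystander: round yellow-brown tin, 65 mm across, 36 mm tall; point at its centre. Leave it.
- comb (a point): Middle of the top edge of a steel comb along the cutter's y, at x = 40, y = 0, z = 85 mm in the cutter's frame, axes as the cutter's; 12 mm thick, on posts at y = +-104. Five notches 14 mm deep at y = -60, -30, 0, +30, +60 mm, 13 mm wide, mouths chamfered to 21 mm.
- bay_mouth (a point): Centre of the bay's mouth, on the counter in the plane of the cutter's front face (x = -70, y = 0 in the cutter's frame, axes as the cutter's). The bay under the deck is 100 mm wide, 32 mm high, 134 mm deep, its mouth flared to 128 mm over the first 35 mm, side walls slippery; its floor is the counter.
- tray_pan (a point): Centre of the pan of the same loose crumb tray (about 0.3 kg), 12 mm above the counter, 66 mm ahead of the handle. Pan 70 mm deep, 96 mm wide, 24 mm high. It starts lying on the counter in front of the bay, its nose 0 to 10 mm before the mouth, a little aside (8 mm) and askew (0.1 rad).
- thumb_dish (a point): Middle of the floor of the length stop's black thumb dish, 29 mm in front of the rod's axis, 99 mm above the counter when seated (x back, y left, z up). Floor 44 mm wide (y) and about 32 mm deep (x), between cheeks and a front rim 8 mm high, open at the back. Pressed down it raises the knob; a fingertip in it can push the stop sideways by the cheeks.
- knob (a point): Middle of the length stop's round black knob, right above its tooth, 40 mm behind the rod's axis: 20 mm across, 28 mm tall, this point 117 mm above the counter when seated. It can also be pinched and lifted (it swings on the arm, about 15 mm up).

How it is judged:
On the way, in this order (a step that is already met when the one before it is completed fails the run):
1. the length stop is seated in the notch in line with the raised tab (y of knob in the frame of tab_up between -0.005 and 0.005 m and value of joint stop_arm below 0.05 rad), for 0.2 s.
2. the crumb tray is fully home (x of tray_handle in the frame of cutter above -0.105 m and angle between the x axis of tray_handle and the x axis of cutter, either way round below 0.06 rad), for 0.2 s.
At the end, for the whole second after the job is handed in: The length stop is seated (arm tilt under 0.05 rad) its knob within 5 mm of the raised tab's line, and the crumb tray is flat on the counter and home in its bay: panel within 4 mm of the cutter's front, within 6 mm of the middle and 0.06 rad of square (all of step 1 and all of step 2 and y of tray_handle in the frame of cutter between -0.006 and 0.006 m and height (world z) of tray_handle below 0.025 m); the robot touches nothing.
It fails at once if the cream jar is pushed away or tipped (distance of cream_jar_mid from where it was at the start of the episode above 0.02 m or angle between cream_jar_mid's own z axis and vertical above 0.4 rad).
It fails at once if the sweet tin is pushed away or tipped (distance of sweet_tin_mid from where it was at the start of the episode above 0.02 m or angle between sweet_tin_mid's own z axis and vertical above 0.4 rad).
It also fails if it takes over 48 s, if anything falls off the work surface, if the arm or the gripper's body presses on something with over 40 N, if the wrist force passes 120 N, or if a joint passes its speed limit or range.

ROBOT

A 6-joint arm with a two-finger parallel gripper is mounted at the origin on a cart in front of the work surface, level with it; the furniture and walls round the work are solid. World frame = base frame: x ahead of the robot, y to its left, z up, the work surface at z = 0. Lengths are in m, angles in rad, forces in N, time in s.
With the tool pointing down it reaches from about 0.35 to 0.925 m from the base axis. Payload 6.4 kg.
Tool frame: the origin (TCP) lies midway between the tips of the shut fingers; the grasp point (between the pads) lies 19 mm behind it; x points along the fingers, y is the direction in which the jaws open and shut, and the axes are right-handed (so a half turn about x gives the same grasp; the last joint's range is limited). The gripper opens to 85 mm and grips with 20 to 120 N. Pads are 22 mm wide; open, the fingers measure 114 mm over their backs; the gripper's body (76 mm by 85 mm) begins 54 mm behind the grasp point. The pads swing forward as they close: fully open they stand 13 mm farther back than shut.
Start: joints at [0.932, 0.245, 1.558, -0, 1.339, -0.174], TCP at [0.291, 0.581, 0.231] pointing down, gripper open.
Joint ranges: [-3.13, 3.13], [-1.02, 2.26], [0.13, 2.54], [-0.95, 4.09], [0.21, 2.88], [-2.74, 2.74]. Speed limits (rad/s): [2.57, 2.57, 3.14, 3.14, 3.14, 3.14].

INTERFACE

Orientations are given as [roll, pitch, yaw] about the fixed x, y, z axes, in that order (R = Rz(yaw) Ry(pitch) Rx(roll)).
In Python, from plant import sense, snapshot, workorder, models gives the robot as it stands.
- The arm moves only by the tool apply_moves, never from a script. Its argument "plan" is a list of rows, each an object of numbers: "hand": the opening, from -1 (shut) to 1 (fully open); "tx", "ty", "tz": the shift along the tool's x, y, z in mm; "ax", "ay", "az": the turn, a rotation vector about the tool's x, y, z in rad. In form: [{"hand": .., "tx": .., "ty": .., "tz": .., "ax": .., "ay": .., "az": ..}, ...]. A call has 1 to 8 rows; each row is the pose to reach, as a shift and turn from the pose commanded when the call began, along the tool's axes at that moment; what a row does not reach only later rows make up. A row lasts 1/10 s, in which the tool goes at most 50 mm and 8.59 degrees, less where a joint would pass 70% of its speed; a pose out of reach is approached as far as the arm can. A call with a gripper value outside its range is refused whole. The fingers move at their own pace and stop on an object; the grip force is fixed at half the most. Time passes only in rows, so rows that repeat a pose let the fingers close. It gives the time, the measured TCP pose, the force and the opening at its end, in the units of the state.
- sense(): the state, without advancing time (a new reading comes with each control period).
- snapshot(name): name is "scene" or "side" or "wrist"; returns a dict with "image" (420x560x3 uint8, red, green, blue), "K" (3x3 intrinsics, pixels), "k1" (the pictures are not rectified: a ray, as slopes to the right and down, at radius r is drawn at 1 + k1 r^2 times it, then the intrinsics apply), "view" (4x4, takes a point from world to camera coordinates); the wrist camera has in their place "T_tool_cam" (4x4, takes a point from camera to tool coordinates, whose origin is the TCP and whose axes are the tool frame's). Camera axes: x right, y up, looking along -z (the intrinsics and any distortion apply to the point x, -y, -z); pixel columns grow to the right and rows downward; lengths in m; the calibration is good to about 2 mm. A picture is of the moment at which its call begins: read the wrist's pose just before it. There is no depth.
- workorder.hand_in(): hands the job in, once; it reports no verdict.
Trained networks look in a picture, given as the dict that the camera call returned (one of the last four; its "shot" number tells which), for a name from the list of things; names that differ only in an ending like _2 or _b are one class to them, and where a whole thing is asked for, a point or a joint stands for the part that bears it (a point fixed in the world has none). Each returns a list of dicts, best first, with "p" (0 to 1); they miss things now and then, are a little off and sometimes report something else, mostly with a low value. They report only what shows in the picture. A call takes as long as a camera call.
- models.masks_of(query, picture): "pixels" (420x560 bool, what is visible of it) and "xy" ([column, row] in pixels, amid what is visible of it).
The state is a dict: "time_s": time; "q": joint angles; "joint_vel": joint speeds; "effort": joint torques, N m; "eef_pos": TCP position; "tool_rot": TCP orientation; "contact_force": force on the tool from outside, world axes, zero at the start; "torque": the same for the moment, N m; "opening": finger opening in m.
Only numpy, scipy, OpenCV 4.12 (cv2) and the standard library are available. Lean on these libraries where they do the work, as an engineer would, in place of code of your own. Each camera call takes 0.05 s, during which the arm holds its last target.

## Working session

There is one attempt and no reset: what is moved stays moved. The work goes in short steps, Python scripts to look and compute and a tool call to move; the robot and the scene stay as the last step left them, time stands still between calls to the robot, and variables do not carry over. Pictures are saved under pics/ and viewed, and the job is handed in when it is done.

Besides the shell and the picture viewer there is one more tool, called as name([rows], argument=value, ...), one row to a line, values as JSON. apply_moves: Moves the arm, as the interface text tells. Its arguments: {"type":"object","properties":{"plan":{"type":"array","items":{"type":"object","properties":{"hand":{"type":"number"},"tx":{"type":"number"},"ty":{"type":"number"},"tz":{"type":"number"},"ax":{"type":"number"},"ay":{"type":"number"},"az":{"type":"number"}}}}},"required":["plan"]}

```bash
ls; mkdir -p pics; cat > h.py <<'E'
import numpy as np, cv2
from plant import sense, snapshot, workorder, models
from scipy.spatial.transform import Rotation as R
def save(s,n): cv2.imwrite('pics/'+n+'.png',s['image'][:,:,::-1])
def cam(s,st=None):
    if 'view' in s: return np.array(s['view'])
    T=np.eye(4);T[:3,:3]=R.from_euler('xyz',st['tool_rot']).as_matrix();T[:3,3]=st['eef_pos']
    return np.linalg.inv(T@np.array(s['T_tool_cam']))
def proj(s,P,V):
    P=np.atleast_2d(P);c=(V[:3,:3]@P.T).T+V[:3,3]
    x=c[:,0]/-c[:,2];y=-c[:,1]/-c[:,2];f=1+s['k1']*(x*x+y*y);K=np.array(s['K'])
    return np.stack([K[0,0]*x*f+K[0,2],K[1,1]*y*f+K[1,2]],1)
def ray(s,uv,V):
    K=np.array(s['K']);d=np.array([(uv[0]-K[0,2])/K[0,0],(uv[1]-K[1,2])/K[1,1]]);p=d.copy()
    for _ in range(30): p=d/(1+s['k1']*(p@p))
    r=V[:3,:3].T@np.array([p[0],-p[1],-1]);o=-V[:3,:3].T@V[:3,3];return o,r/np.linalg.norm(r)
def onz(s,uv,V,z):
    o,r=ray(s,uv,V);return o+r*(z-o[2])/r[2]
E
python3 - <<'E'
from h import *
st=sense();print(st)
for n in ['scene','side','wrist']:
    s=snapshot(n);save(s,n+'0');V=cam(s,st);print(n,'cam pos',-V[:3,:3].T@V[:3,3],s['K'],s['k1'])
E
```

```text
pics
{'time_s': 0.0, 'q': array([ 9.31880139e-01,  2.45812861e-01,  1.55905709e+00, -1.44841405e-05,
        1.33869291e+00, -1.74113689e-01]), 'joint_vel': array([-0.00102319,  0.00109317, -0.00148139, -0.00107419, -0.00117401,
        0.00159665]), 'effort': array([-9.72986381e-04, -4.29502451e+01, -3.26129758e+01, -2.39734491e-04,
        5.22798990e-03, -1.94245200e-05]), 'eef_pos': array([0.2910177 , 0.58056975, 0.23015794]), 'tool_rot': array([-1.73775903,  1.56882607, -2.20255818]), 'contact_force': array([-0.15015261, -0.6007686 ,  1.28206317]), 'torque': array([-0.06144925, -0.00331961,  0.00508834]), 'opening': 0.08535257096500884}
scene cam pos [ 0.0595616  -0.3712392   0.45908616] [[396.26545289   0.         280.46008343]
 [  0.         396.26545289 209.70110164]
 [  0.           0.           1.        ]] -0.052372403839451236
side cam pos [ 0.4661541  -0.58780454  0.65937879] [[528.01648484   0.         277.76630416]
 [  0.         528.01648484 208.28102278]
 [  0.           0.           1.        ]] -0.03268196164770213
wrist cam pos [0.22842132 0.61200705 0.37305406] [[318.439012     0.         279.89990523]
 [  0.         318.439012   204.35212841]
 [  0.           0.           1.        ]] -0.054495216412299353
```

View pics/scene0.png

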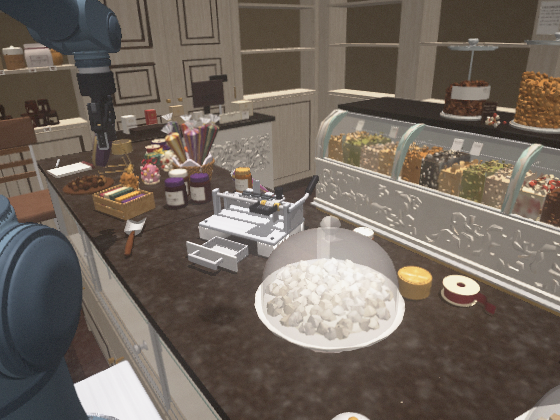

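View pics/side0.png

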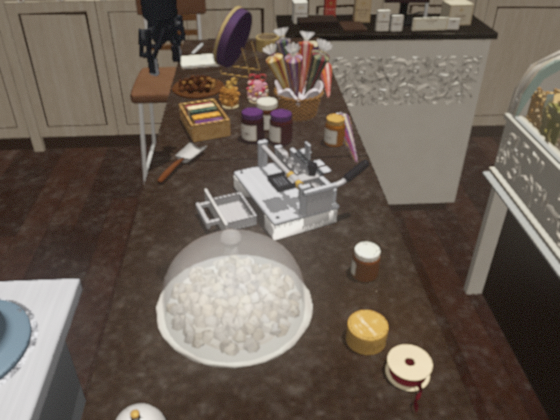

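View pics/wrist0.png

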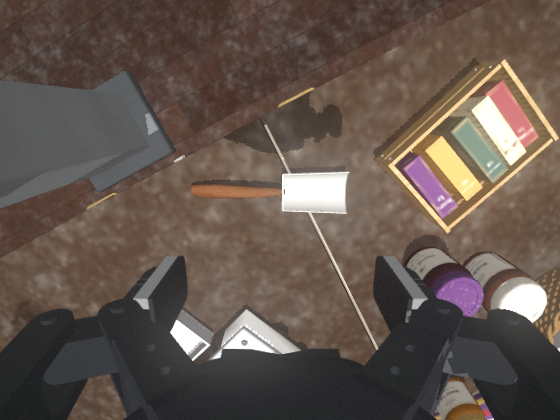

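The scene view shows the cutter at (250,215), tray at (220,250), and a large domed plate in front. The side view shows the cutter at (285,190), tray (228,210), jar (366,262), tin (368,332).

```bash
python3 - <<'E'
from h import *
st=sense()
for n in ['side','scene']:
    s=snapshot(n);V=cam(s,st)
    for q,z in [('cutter',.04),('comb',.085),('tab_up',.09),('tray_handle',.02),('tray_pan',.012),('thumb_dish',.099),('knob',.117),('cream_jar_mid',.03),('sweet_tin_mid',.018)]:
        r=models.masks_of(q,s)
        for m in r[:2]: print(n,q,round(m['p'],2),np.round(m['xy'],1),m['pixels'].sum(),np.round(onz(s,m['xy'],V,z),4))
    im=s['image']
    c=im[130:250,180:380] if n=='side' else im[160:280,180:330]
    cv2.imwrite(f'pics/{n}1.png',cv2.resize(c[:,:,::-1],None,fx=4,fy=4,interpolation=cv2.INTER_CUBIC))
E
```

```text
side cutter 0.96 [288.8 190.7] 6390 [0.5532 0.3675 0.04  ]
side comb 0.97 [289.3 192. ] 6482 [0.5475 0.2933 0.085 ]
side tab_up 0.66 [306.3 156.7] 146 [0.5958 0.4257 0.09  ]
side tray_handle 0.82 [226.2 214.5] 1536 [0.4182 0.3148 0.02  ]
side tray_pan 0.74 [225.8 211. ] 1614 [0.4165 0.3391 0.012 ]
side thumb_dish 0.72 [289.8 177.3] 691 [0.551  0.3265 0.099 ]
side knob 0.89 [291.4 180.5] 774 [0.5504 0.285  0.117 ]
side knob 0.23 [286.1 190.3] 6396 [0.5374 0.2505 0.117 ]
side cream_jar_mid 0.88 [359.6 263.2] 1006 [0.6637 0.1331 0.03  ]
side sweet_tin_mid 0.92 [362.9 334.9] 1557 [ 0.6397 -0.0256  0.018 ]
scene comb 0.69 [262.4 217.8] 4467 [0.5196 0.2983 0.085 ]
scene comb 0.26 [220.5 252.8] 1441 [0.3666 0.2218 0.085 ]
scene tab_up 0.38 [271.3 204.4] 581 [0.5743 0.3375 0.09  ]
scene tray_handle 0.77 [220.  252.8] 1476 [0.4191 0.3256 0.02  ]
scene tray_handle 0.66 [268.  207.8] 549 [0.6503 0.4585 0.02  ]
scene tray_pan 0.96 [219.7 250.7] 1446 [0.43   0.3472 0.012 ]
scene thumb_dish 0.88 [269.2 209. ] 488 [0.542  0.3018 0.099 ]
scene knob 0.6 [272.  205.6] 532 [0.5337 0.2792 0.117 ]
scene cream_jar_mid 0.72 [364.8 231.4] 147 [0.7259 0.1729 0.03  ]
scene sweet_tin_mid 0.93 [412.5 280.3] 978 [ 0.6532 -0.0128  0.018 ]
```

View pics/side1.png

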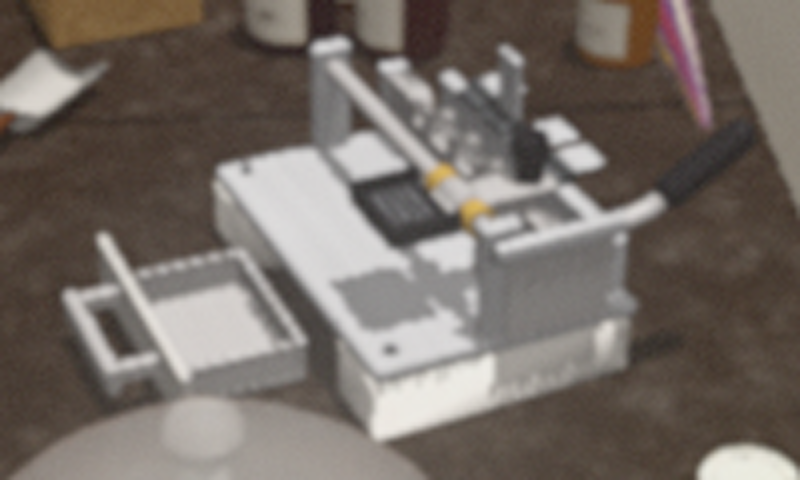

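View pics/scene1.png

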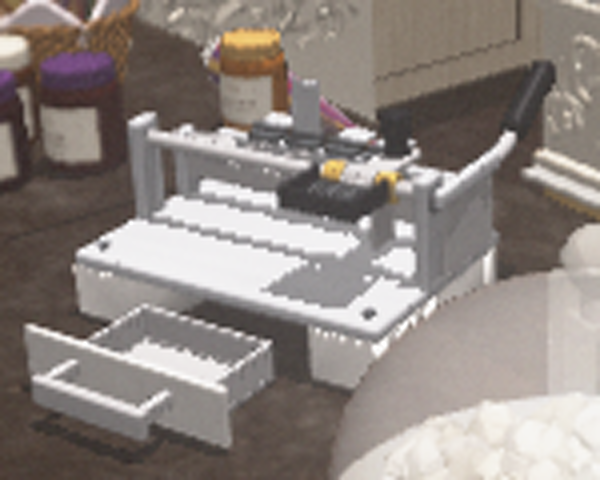

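```bash
cat >> h.py <<'E'
from scipy.optimize import least_squares
def c2w(p,P):
    P=np.atleast_2d(np.array(P,float))/1000;c,s_=np.cos(p[2]),np.sin(p[2])
    return np.c_[p[0]+c*P[:,0]-s_*P[:,1],p[1]+s_*P[:,0]+c*P[:,1],P[:,2]]
E
python3 - <<'E'
from h import *
S=snapshot('side');C=snapshot('scene')
cs=lambda a:[a[0]/4+179.6,a[1]/4+129.6]
cc=lambda a:[a[0]/4+179.6,a[1]/4+159.6]
obs=[(S,[-70,-110,42],cs((375,372))),(S,[-70,110,42],cs((215,183))),(S,[40,-60,117],cs((530,150))),
(C,[-70,110,42],cc((77,262))),(C,[-70,-110,42],cc((380,330))),(C,[40,-60,117],cc((397,132)))]
f=lambda p:np.concatenate([(proj(s,c2w(p,P),cam(s))-np.array(uv))[0] for s,P,uv in obs])
r=least_squares(f,[.55,.33,0.2]);p=r.x;print(p,np.round(r.fun,1))
np.save('cut.npy',p)
print('tab tops obs side',cs((512,50)),'scene',cc((305,82)))
for y in [-30,0,30,60]: print(y,proj(S,c2w(p,[72,y,120]),cam(S)),proj(C,c2w(p,[72,y,120]),cam(C)))
for n,P in [('dish',[-29,-60,99]),('bay',[-70,0,0]),('handle home',[-101,0,20]),('knob',[40,-60,117])]: print(n,np.round(c2w(p,P),4))
# tray: panel top ends side
for uv in [(103,240),(183,378)]: print('panel top',onz(S,cs(uv),cam(S),.0375))
for uv in [(27,328),(230,392)]: print('panel top C',onz(C,cc(uv),cam(C),.0375))
for uv in [(70,293),(117,382)]: print('handle end S',onz(S,cs(uv),cam(S),.029))
for uv in [(35,378),(148,415)]: print('handle end C',onz(C,cc(uv),cam(C),.029))
for uv in [(235,255),(303,342)]: print('pan nose S',onz(S,cs(uv),cam(S),.024))
E
```

```text
[0.53737453 0.37417138 0.38754099] [ 0.7  1.4 -1.  -3.2  0.2  0.1 -0.8 -0.9  0.6  1.7  0.6 -0.6]
tab tops obs side [307.6, 142.1] scene [255.85, 180.1]
-30 [[318.78358991 156.04961911]] [[275.38698484 184.82780917]]
0 [[311.8432895  149.84423311]] [[265.15522895 183.05440542]]
30 [[305.17053552 143.87976907]] [[255.20745034 181.33187975]]
60 [[298.7505055  138.14278222]] [[245.53394315 179.65841683]]
dish [[0.5332 0.3077 0.099 ]]
bay [[0.4726 0.3477 0.    ]]
handle home [[0.4439 0.336  0.02  ]]
knob [[0.5971 0.3337 0.117 ]]
panel top [0.37263902 0.38641918 0.0375    ]
panel top [0.41832146 0.25733844 0.0375    ]
panel top C [0.37168976 0.39275648 0.0375    ]
panel top C [0.42206521 0.25676415 0.0375    ]
handle end S [0.35639628 0.34851021 0.029     ]
handle end S [0.38475757 0.26745054 0.029     ]
handle end C [0.35550546 0.3516796  0.029     ]
handle end C [0.38384629 0.27733801 0.029     ]
pan nose S [0.44381092 0.38800003 0.024     ]
pan nose S [0.47875197 0.30346092 0.024     ]
```

```bash
cat >> h.py <<'E'
def tool(st=None):
    st=st or sense(); return np.array(st['eef_pos']),R.from_euler('xyz',st['tool_rot']).as_matrix()
def delta(Ptgt,Rt=None,st=None):
    "mm shift and rotvec in tool axes from current measured pose"
    p,M=tool(st); d=M.T@(np.array(Ptgt)-p)*1000
    rv=R.from_matrix(M.T@Rt).as_rotvec() if Rt is not None else np.zeros(3)
    return np.round(d,1),np.round(rv,4)
def down(yaw): # tool x down, tool y along angle yaw+90 (cutter y), z = x cross y
    x=np.array([0,0,-1.]);y=np.array([-np.sin(yaw),np.cos(yaw),0]);return np.c_[x,y,np.cross(x,y)]
E
python3 - <<'E'
from h import *
p=np.load('cut.npy');st=sense();print(tool(st)[1].round(3));s=snapshot('wrist');print(np.round(s['T_tool_cam'],3))
d=c2w(p,[-29,-60,0])[0]
for yaw in (p[2],p[2]+np.pi): print(yaw,down(yaw).round(2).tolist(),delta([d[0],d[1],.26],down(yaw),st))
E
```

```text
[[-0.     0.448  0.894]
 [-0.     0.894 -0.448]
 [-1.    -0.     0.   ]]
[[-0.     0.276 -0.961 -0.143]
 [ 1.    -0.    -0.001 -0.   ]
 [-0.    -0.961 -0.276 -0.07 ]
 [ 0.     0.     0.     1.   ]]
0.38754098792951697 [[0.0, -0.38, 0.93], [0.0, 0.93, 0.38], [-1.0, 0.0, 0.0]] (array([ -28.7, -136. ,  338.7]), array([-8.523e-01, -0.000e+00,  1.000e-04]))
3.52913364151931 [[0.0, 0.38, -0.93], [0.0, -0.93, -0.38], [-1.0, 0.0, -0.0]] (array([ -28.7, -136. ,  338.7]), array([2.2893e+00, 1.0000e-04, 0.0000e+00]))
```

```bash
python3 - <<'E'
from h import *
p=np.load('cut.npy');d=c2w(p,[50,0,0])[0]
print(delta([d[0],d[1],.29],down(p[2])))
E
```

```text
(array([-58.7, -37. , 345.5]), array([-0.8524,  0.    ,  0.    ]))
```

apply_moves([
  {"hand":-1,"tx":-50,"ty":0,"tz":20,"ax":-0.1},
  {"hand":-1,"tx":-60,"ty":-5,"tz":60,"ax":-0.24},
  {"hand":-1,"tx":-60,"ty":-10,"tz":105,"ax":-0.38},
  {"hand":-1,"tx":-60,"ty":-15,"tz":150,"ax":-0.52},
  {"hand":-1,"tx":-60,"ty":-20,"tz":195,"ax":-0.66},
  {"hand":-1,"tx":-60,"ty":-25,"tz":240,"ax":-0.78},
  {"hand":-1,"tx":-60,"ty":-30,"tz":285,"ax":-0.852},
  {"hand":-1,"tx":-60,"ty":-37,"tz":325,"ax":-0.852},
])

```text
validation failed for argument at $.pl...
```

apply_moves([
  {"hand":-1,"tx":0,"ty":0,"tz":20},
  {"hand":-1,"tx":0,"ty":0,"tz":20},
  {"hand":-1,"tx":0,"ty":0,"tz":20},
])

```text
validation failed for argument at $.pl...
```

```bash
python3 - <<'E'
from h import *
st=sense();s=snapshot('wrist');np.savez('w1.npz',image=s['image'],K=s['K'],k1=s['k1'],V=cam(s,st))
im=s['image'].copy();save(s,'w1')
p=np.load('cut.npy');V=cam(s,st);print(st['eef_pos'],st['q'])
for P in [[-70,-110,42],[-70,110,42],[-29,-60,99],[40,-60,117],[72,30,120],[40,0,85]]+[[40,y,85] for y in (-60,-30,30,60)]:
    u=proj(s,c2w(p,P),V)[0];print(P,u.round(1));cv2.circle(im,tuple(int(v) for v in u),3,(255,0,0),1)
cv2.imwrite('pics/w1o.png',im[:,:,::-1])
E
```

```text
[0.29137298 0.58105175 0.23130621] [ 9.31884064e-01  2.45096050e-01  1.55777505e+00 -1.56351918e-05
  1.33872568e+00 -1.74093631e-01]
[-70, -110, 42] [139.4 423.6]
[-70, 110, 42] [235.4 327.9]
[-29, -60, 99] [170.3 459.9]
[40, -60, 117] [212.  499.8]
[72, 30, 120] [279.3 478.8]
[40, 0, 85] [244.9 450.7]
[40, -60, 85] [216.5 473.6]
[40, -30, 85] [230.4 462.5]
[40, 30, 85] [260.  438.4]
[40, 60, 85] [275.8 425.4]
```

View pics/w1o.png

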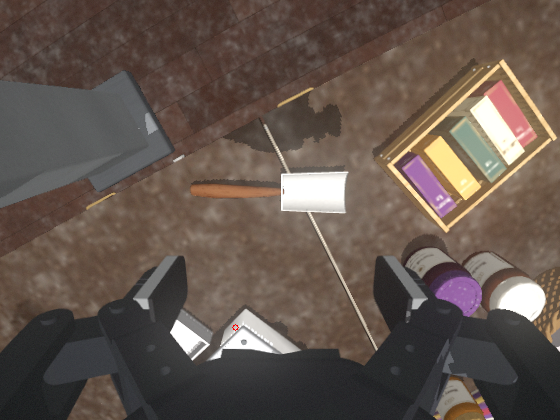

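The moves were refused: every key is probably required. I'll resend them complete.

apply_moves([
  {"hand":-1,"tx":-50,"ty":0,"tz":20,"ax":-0.1,"ay":0,"az":0},
  {"hand":-1,"tx":-60,"ty":-5,"tz":60,"ax":-0.24,"ay":0,"az":0},
  {"hand":-1,"tx":-60,"ty":-10,"tz":105,"ax":-0.38,"ay":0,"az":0},
  {"hand":-1,"tx":-60,"ty":-15,"tz":150,"ax":-0.52,"ay":0,"az":0},
  {"hand":-1,"tx":-60,"ty":-20,"tz":195,"ax":-0.66,"ay":0,"az":0},
  {"hand":-1,"tx":-60,"ty":-25,"tz":240,"ax":-0.78,"ay":0,"az":0},
  {"hand":-1,"tx":-60,"ty":-30,"tz":285,"ax":-0.852,"ay":0,"az":0},
  {"hand":-1,"tx":-60,"ty":-37,"tz":325,"ax":-0.852,"ay":0,"az":0},
])

```text
time_s: 2.15
eef_pos: [0.567, 0.4009, 0.2912]
tool_rot: [-0.285, 1.571, 0.102]
contact_force: [0.1, 0.4, 0.3]
opening: -0.0002
```

apply_moves([
  {"hand":-1,"tx":0,"ty":0,"tz":20,"ax":0,"ay":0,"az":0},
  {"hand":-1,"tx":0,"ty":0,"tz":20,"ax":0,"ay":0,"az":0},
  {"hand":-1,"tx":0,"ty":0,"tz":20,"ax":0,"ay":0,"az":0},
])

```text
time_s: 2.45
eef_pos: [0.5834, 0.4099, 0.2909]
tool_rot: [3.005, 1.57, -2.891]
contact_force: [-0.4, -0.4, 1.0]
opening: 0.0
```

```bash
cat > look.py <<'E'
import sys
from h import *
n=sys.argv[1]
st=sense();s=snapshot('wrist');np.savez(n+'.npz',image=s['image'],K=s['K'],k1=s['k1'],V=cam(s,st))
im=s['image'].copy();save(s,n)
p=np.load('cut.npy');V=cam(s,st);print(st['time_s'],st['eef_pos'],st['tool_rot'],st['q'].round(3))
for P in [[-70,-110,42],[-70,110,42],[-29,-60,99],[40,-60,117],[72,30,120]]+[[40,y,85] for y in (-60,-30,0,30,60)]:
    u=proj(s,c2w(p,P),V)[0];print(P,u.round(1));cv2.circle(im,tuple(int(v) for v in u),3,(255,0,0),1)
cv2.imwrite(f'pics/{n}o.png',im[:,:,::-1])
E
python3 look.py w2
```

```text
2.45 [0.58341379 0.40994104 0.29088534] [ 3.00463053  1.56980685 -2.89114628] [ 0.454  0.352  1.318  0.     1.472 -1.504]
[-70, -110, 42] [170.9  64.3]
[-70, 110, 42] [361.6  64. ]
[-29, -60, 99] [204.6  98.5]
[40, -60, 117] [204.6 169.3]
[72, 30, 120] [293.8 200.7]
[40, -60, 85] [211.2 164.4]
[40, -30, 85] [238.3 164.3]
[40, 0, 85] [265.5 164.3]
[40, 30, 85] [292.7 164.3]
[40, 60, 85] [320.  164.3]
```

View pics/w2o.png

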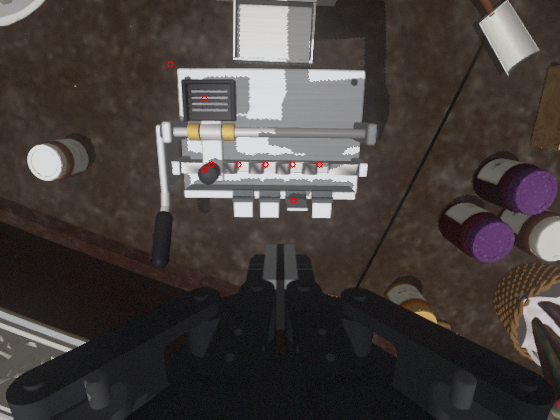

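The wrist view shows the cutter well: dish at (208,98), knob (208,173), upright tab at (297,203), which is the +30 notch with flat tabs either side. I'll refine the pose from it.

```bash
python3 - <<'E'
import cv2
im=cv2.imread('pics/w2.png');cv2.imwrite('pics/w2z.png',cv2.resize(im[0:225,160:380],None,fx=3.6,fy=2.66*1.0,interpolation=cv2.INTER_CUBIC)) if 0 else cv2.imwrite('pics/w2z.png',cv2.resize(im[55:225,155:385],None,fx=3.4,fy=3.4,interpolation=cv2.INTER_CUBIC))
cv2.imwrite('pics/w2t.png',cv2.resize(im[0:100,200:350],None,fx=5,fy=5,interpolation=cv2.INTER_CUBIC))
E
```

```text
(no output)
```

View pics/w2z.png

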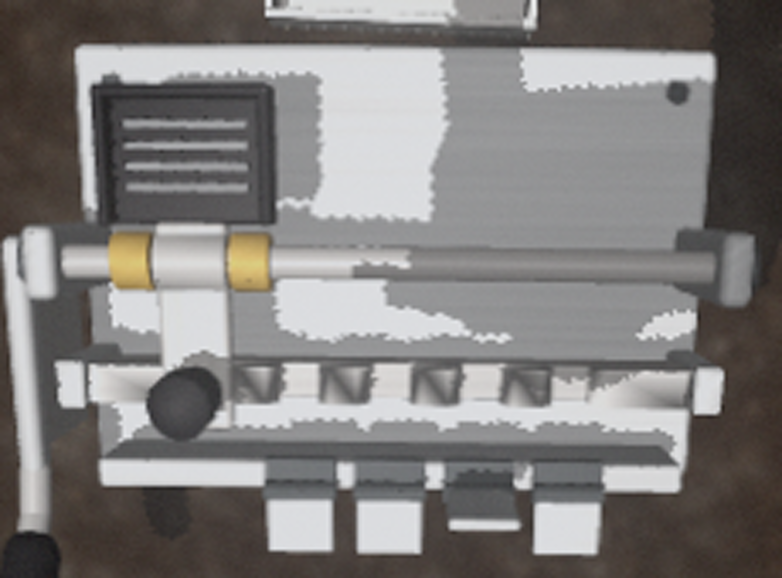

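View pics/w2t.png

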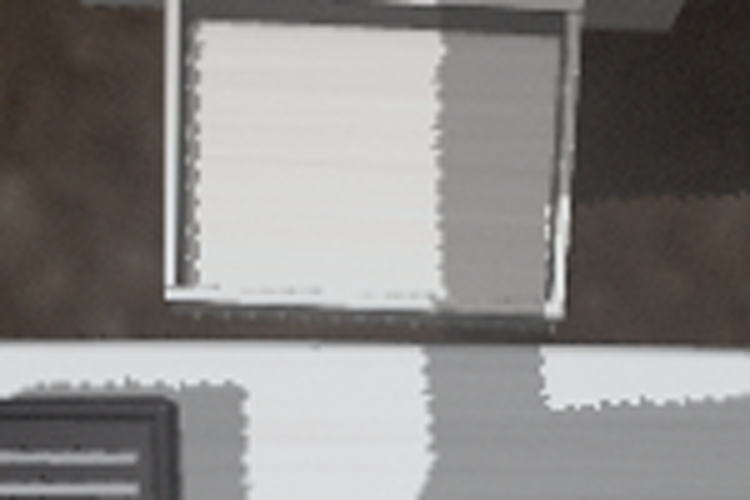

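```bash
python3 - <<'E'
from h import *
s=dict(np.load('w2.npz'));V=s['V'];p0=np.load('cut.npy')
f2=lambda a:np.array([(a[0]+.5)/3.4-.5+155,(a[1]+.5)/3.4-.5+55])
obs=[([-70,-110,42],(77,47)),([-70,110,42],(716,54)),([40,-30,85],(257,384)),([40,0,85],(346,384)),([40,30,85],(437,384)),([40,60,85],(527,384)),([40,-60,131],(184,402)),([72,30,120],(484,525))]
f=lambda p:np.concatenate([(proj(s,c2w(p,P),V)-f2(a))[0] for P,a in obs])
r=least_squares(f,p0,loss='soft_l1');print(r.x,r.fun.reshape(-1,2).round(1).tolist())
p=r.x;np.save('cut.npy',p)
for n,P in [('dish',[-29,-60,99]),('bay',[-70,0,0]),('hh',[-101,0,20])]:
    print(n,c2w(p,P).round(4))
print('dish seen',(184,155),f2((184,155)),proj(s,c2w(p,[-29,-60,99]),V), onz(s,f2((184,155)),V,.099).round(4))
f5=lambda a:np.array([(a[0]+.5)/5-.5+200,(a[1]+.5)/5-.5])
a=onz(s,f5((166,292)),V,.024);b=onz(s,f5((563,318)),V,.024);c=onz(s,f5((178,5)),V,.024);d=onz(s,f5((578,8)),V,.024)
def w2c(w):
    e=np.array(w)[:2]-p[:2];c_,s_=np.cos(p[2]),np.sin(p[2]);return np.round(1000*np.array([c_*e[0]+s_*e[1],-s_*e[0]+c_*e[1]]),1)
print('nose corners cutter frame',w2c(a),w2c(b),w2c(c),w2c(d),np.linalg.norm(a-b))
# jar, tin
S=snapshot('side');V2=cam(S)
for n in ['cream_jar_mid','sweet_tin_mid']:
    z=.03 if 'jar' in n else .018
    m=models.masks_of(n,S)[0];w=onz(S,m['xy'],V2,z);print(n,m['p'],w,w2c(w))
E
```

```text
[0.54099898 0.37537609 0.35526594] [[-4.6, -3.9], [-2.3, 0.2], [6.7, -0.7], [7.7, 0.1], [8.1, 1.0], [8.7, 1.9], [-8.9, 0.8], [-5.8, -3.9]]
dish [[0.5347 0.309  0.099 ]]
bay [[0.4754 0.351  0.    ]]
hh [[0.4463 0.3402 0.02  ]]
dish seen (184, 155) [208.76470588 100.23529412] [[205.39558005 100.47735522]] [0.5332 0.3121 0.099 ]
nose corners cutter frame [-81.3 -42.9] [-78.5  52.4] [-144.2  -40.2] [-146.4   52.2] 0.09532445263015579
cream_jar_mid 0.92 [0.67146071 0.13398101 0.03      ] [  38.3 -271.7]
sweet_tin_mid 0.86 [ 0.64489012 -0.02073409  0.018     ] [ -40.4 -407.5]
```

```bash
cat >> h.py <<'E'
def w2c(p,w):
    e=np.array(w)[:2]-p[:2];c_,s_=np.cos(p[2]),np.sin(p[2]);return np.round(1000*np.array([c_*e[0]+s_*e[1],-s_*e[0]+c_*e[1]]),1)
E
python3 - <<'E'
from h import *
s=dict(np.load('w2.npz'));V=s['V'];p0=np.load('cut.npy')
f2=lambda a:np.array([(a[0]+.5)/3.4-.5+155,(a[1]+.5)/3.4-.5+55])
obs=[([-70,-110,42],(77,47)),([-70,110,42],(716,54)),([40,-30,85],(301,384)),([40,0,85],(391,384)),([40,30,85],(481,384)),([40,60,85],(570,384)),([40,-60,131],(184,402)),([72,30,120],(484,525)),([-29,-60,99],(184,155))]
f=lambda p:np.concatenate([(proj(s,c2w(p,P),V)-f2(a))[0] for P,a in obs])
r=least_squares(f,p0,loss='soft_l1');print(r.x,r.fun.reshape(-1,2).round(1).tolist())
p=r.x;np.save('cut.npy',p)
for n,P in [('dish',[-29,-60,99]),('bay',[-70,0,0]),('hh',[-101,0,20])]:
    print(n,c2w(p,P).round(4))
f5=lambda a:np.array([(a[0]+.5)/5-.5+200,(a[1]+.5)/5-.5])
for a in [(166,292),(563,318),(178,5),(578,8)]: print('pan',w2c(p,onz(s,f5(a),V,.024)))
print(delta(np.r_[c2w(p,[-29,-60,0])[0][:2],.13],down(p[2])))
E
```

```text
[0.53907266 0.38008032 0.36993528] [[-1.1, -2.5], [1.3, -1.2], [-1.1, -0.3], [-0.4, 0.1], [0.3, 0.6], [1.2, 1.1], [-3.0, 1.7], [0.2, -4.3], [1.2, 1.1]]
dish [[0.5337 0.3137 0.099 ]]
bay [[0.4738 0.3548 0.    ]]
hh [[0.4449 0.3436 0.02  ]]
pan [-81.9 -46.8]
pan [-77.6  48.5]
pan [-144.6  -43.1]
pan [-145.6   49.3]
(array([161.6, -71. , -82. ]), array([ 0.0187,  0.    , -0.    ]))
```

apply_moves([
  {"hand":-1,"tx":0,"ty":-35,"tz":-40,"ax":0.019,"ay":0,"az":0},
  {"hand":-1,"tx":20,"ty":-71,"tz":-82,"ax":0.019,"ay":0,"az":0},
  {"hand":-1,"tx":65,"ty":-71,"tz":-82,"ax":0.019,"ay":0,"az":0},
  {"hand":-1,"tx":110,"ty":-71,"tz":-82,"ax":0.019,"ay":0,"az":0},
  {"hand":-1,"tx":155,"ty":-71,"tz":-82,"ax":0.019,"ay":0,"az":0},
  {"hand":-1,"tx":162,"ty":-71,"tz":-82,"ax":0.019,"ay":0,"az":0},
  {"hand":-1,"tx":162,"ty":-71,"tz":-82,"ax":0.019,"ay":0,"az":0},
])

```text
time_s: 3.35
eef_pos: [0.5336, 0.3132, 0.1286]
tool_rot: [3.115, 1.568, -2.799]
contact_force: [0.2, 0.4, -0.0]
opening: -0.0002
```

```bash
python3 look.py w3; python3 - <<'E'
from h import *
s=snapshot('scene');save(s,'s3');S=snapshot('side')
a=cv2.resize(s['image'][130:280,170:370],None,fx=2,fy=2);b=cv2.resize(S['image'][100:250,180:380],None,fx=2,fy=2)
cv2.imwrite('pics/ss3.png',np.hstack([a,b])[:,:,::-1])
p=np.load('cut.npy');print('tcp cutter',w2c(p,sense()['eef_pos']))
E
```

```text
3.35 [0.53363093 0.31324931 0.12861503] [ 3.11478923  1.56828192 -2.79947464] [ 0.348  0.284  1.71   0.     1.151 -1.592]
[-70, -110, 42] [210.9 156.1]
[-70, 110, 42] [509.3 157.2]
[-29, -60, 99] [280.4 239. ]
[40, -60, 117] [280.5 358.3]
[72, 30, 120] [424.2 400.6]
[40, -60, 85] [280.4 324.5]
[40, -30, 85] [323.9 324.3]
[40, 0, 85] [367.2 323.9]
[40, 30, 85] [409.8 323.2]
[40, 60, 85] [451.7 322.3]
tcp cutter [-26.1 -60.6]
```

View pics/w3o.png

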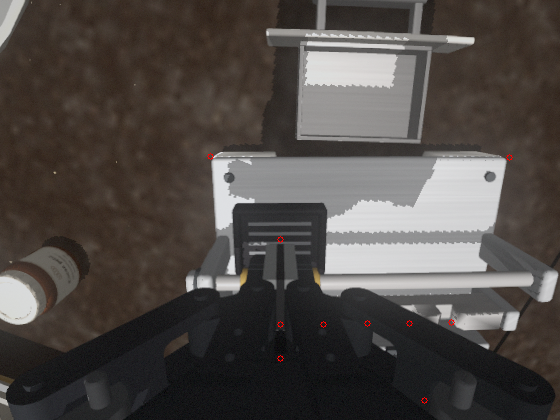

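View pics/ss3.png

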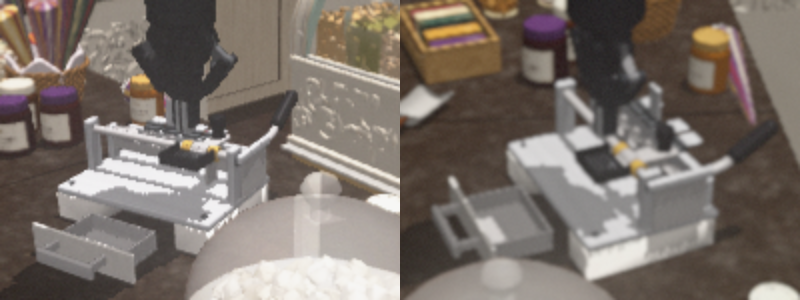

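The fingers sit centred over the dish (cols 234–327, fingers at 280). I'll press in small steps.

apply_moves([
  {"hand":-1,"tx":10,"ty":0,"tz":-4,"ax":0,"ay":0,"az":0},
  {"hand":-1,"tx":25,"ty":0,"tz":-5,"ax":0,"ay":0,"az":0},
  {"hand":-1,"tx":30,"ty":0,"tz":-5,"ax":0,"ay":0,"az":0},
  {"hand":-1,"tx":34,"ty":0,"tz":-5,"ax":0,"ay":0,"az":0},
  {"hand":-1,"tx":34,"ty":0,"tz":-5,"ax":0,"ay":0,"az":0},
])

```text
time_s: 4.0
eef_pos: [0.5292, 0.3111, 0.0944]
tool_rot: [3.119, 1.568, -2.796]
contact_force: [-1.8, -2.6, 2.3]
opening: -0.0002
```

```bash
cat > l2.py <<'E'
import sys
from h import *
n=sys.argv[1];st=sense()
w=snapshot('wrist');s=snapshot('scene');S=snapshot('side');save(w,n+'w')
a=cv2.resize(s['image'][150:270,180:330],None,fx=2.66,fy=2.66,interpolation=cv2.INTER_CUBIC);b=cv2.resize(S['image'][120:240,220:370],None,fx=2.66,fy=2.66,interpolation=cv2.INTER_CUBIC)
cv2.imwrite('pics/'+n+'.png',np.hstack([a,b])[:,:,::-1])
p=np.load('cut.npy');print(st['time_s'],'tcp cutter',w2c(p,st['eef_pos']),st['eef_pos'],st['contact_force'])
E
python3 l2.py d4
```

```text
4.0 tcp cutter [-34.1 -60.7] [0.52921864 0.31111116 0.09441887] [-1.75155124 -2.64557966  2.26852346]
```

View pics/d4.png

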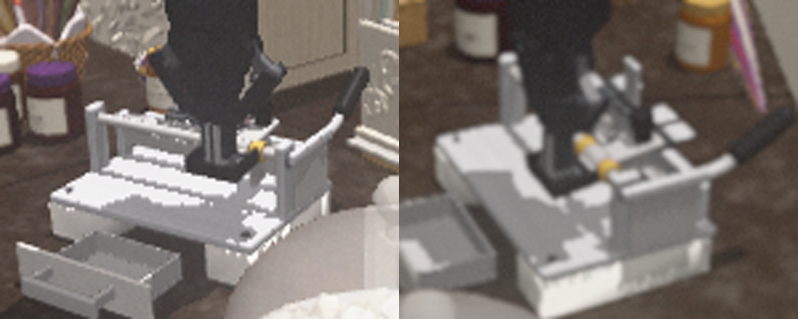

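The tip is in the dish and pressing lightly. Going deeper and slightly back.

apply_moves([
  {"hand":-1,"tx":2,"ty":0,"tz":2,"ax":0,"ay":0,"az":0},
  {"hand":-1,"tx":4,"ty":0,"tz":2,"ax":0,"ay":0,"az":0},
  {"hand":-1,"tx":6,"ty":0,"tz":2,"ax":0,"ay":0,"az":0},
  {"hand":-1,"tx":6,"ty":0,"tz":2,"ax":0,"ay":0,"az":0},
])

```text
time_s: 4.55
eef_pos: [0.5326, 0.3124, 0.0895]
tool_rot: [0.049, 1.569, 0.417]
contact_force: [-0.2, 0.1, 3.6]
opening: -0.0001
```

```bash
python3 l2.py d5
```

```text
4.55 tcp cutter [-30.5 -60.8] [0.53262359 0.31235936 0.08953254] [-0.21142878  0.10640039  3.61804811]
```

View pics/d5.png

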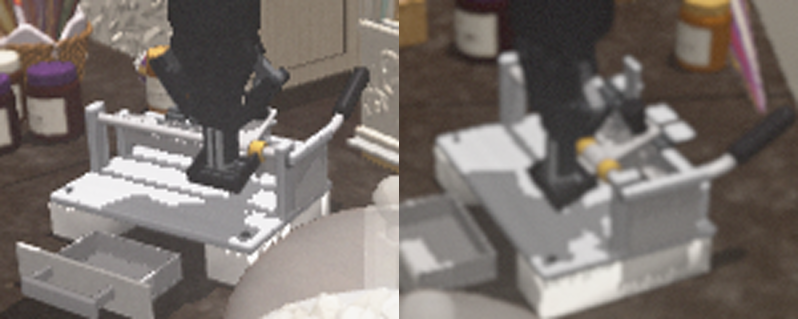

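Knob is up. Press 1.5 mm more and slide towards +y.

apply_moves([
  {"hand":-1,"tx":1.5,"ty":0,"tz":0,"ax":0,"ay":0,"az":0},
  {"hand":-1,"tx":1.5,"ty":8,"tz":0,"ax":0,"ay":0,"az":0},
  {"hand":-1,"tx":1.5,"ty":16,"tz":0,"ax":0,"ay":0,"az":0},
  {"hand":-1,"tx":1.5,"ty":26,"tz":0,"ax":0,"ay":0,"az":0},
  {"hand":-1,"tx":1.5,"ty":36,"tz":0,"ax":0,"ay":0,"az":0},
  {"hand":-1,"tx":1.5,"ty":46,"tz":0,"ax":0,"ay":0,"az":0},
  {"hand":-1,"tx":1.5,"ty":50,"tz":0,"ax":0,"ay":0,"az":0},
  {"hand":-1,"tx":1.5,"ty":50,"tz":0,"ax":0,"ay":0,"az":0},
])

```text
time_s: 5.5
eef_pos: [0.5135, 0.3596, 0.0878]
tool_rot: [1.441, 1.57, 1.81]
contact_force: [-0.4, 0.9, 3.3]
opening: 0.0001
```

```bash
python3 l2.py d6
```

```text
5.5 tcp cutter [-31.3  -9.8] [0.51345739 0.35962938 0.08778161] [-0.35449272  0.9310456   3.34633549]
```

View pics/d6.png

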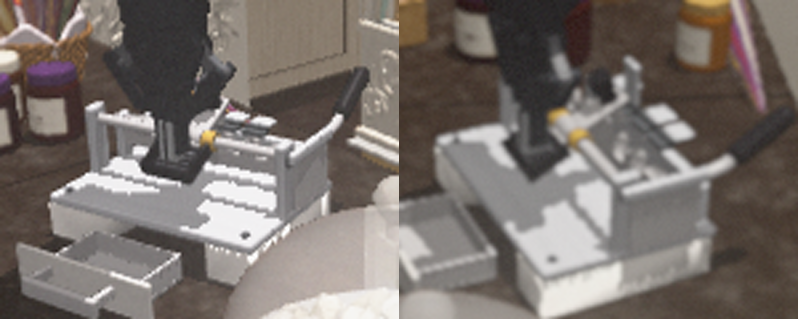

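View pics/d6w.png

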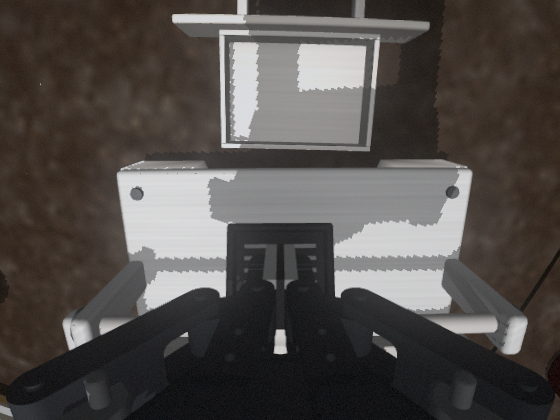

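The stop rides along by friction with the dish centred on the fingers (cols 228–332). Continue to y=+30.

apply_moves([
  {"hand":-1,"tx":0,"ty":8,"tz":0,"ax":0,"ay":0,"az":0},
  {"hand":-1,"tx":0,"ty":16,"tz":0,"ax":0,"ay":0,"az":0},
  {"hand":-1,"tx":0,"ty":24,"tz":0,"ax":0,"ay":0,"az":0},
  {"hand":-1,"tx":0,"ty":32,"tz":0,"ax":0,"ay":0,"az":0},
  {"hand":-1,"tx":0,"ty":37,"tz":0,"ax":0,"ay":0,"az":0},
  {"hand":-1,"tx":0,"ty":39.5,"tz":0,"ax":0,"ay":0,"az":0},
  {"hand":-1,"tx":0,"ty":39.5,"tz":0,"ax":0,"ay":0,"az":0},
  {"hand":-1,"tx":0,"ty":39.5,"tz":0,"ax":0,"ay":0,"az":0},
])

```text
time_s: 6.45
eef_pos: [0.4994, 0.3956, 0.0876]
tool_rot: [2.818, 1.57, -3.097]
contact_force: [-0.8, -0.1, 4.4]
opening: 0.0002
```

```bash
python3 look.py w7; python3 l2.py d7
```

```text
6.45 [0.49940901 0.39559203 0.08764609] [ 2.81802417  1.57017414 -3.09695856] [ 0.492  0.375  1.677  0.     1.09  -1.447]
[-70, -110, 42] [ 53.9 169.5]
[-70, 110, 42] [414.4 168.2]
[-29, -60, 99] [ 91.2 275.8]
[40, -60, 117] [ 98.2 419.3]
[72, 30, 120] [282.6 474.1]
[40, -60, 85] [126.6 370.4]
[40, -30, 85] [177.7 371.6]
[40, 0, 85] [229.7 372.3]
[40, 30, 85] [282.2 372.5]
[40, 60, 85] [334.6 372.1]
6.5 tcp cutter [-31.4  28.7] [0.49945906 0.39548428 0.08764211] [-0.61990703 -0.94861315  3.27685611]
```

View pics/d7.png

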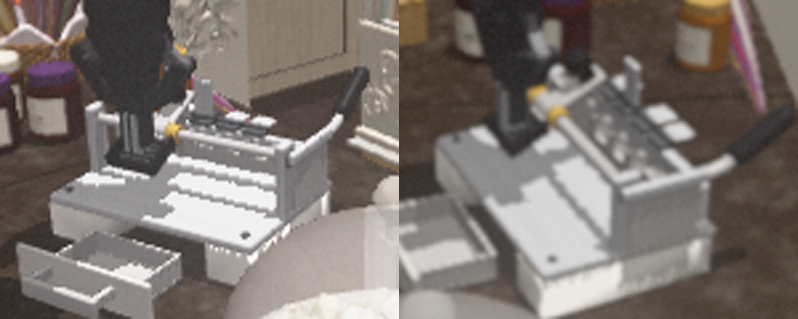

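View pics/w7o.png

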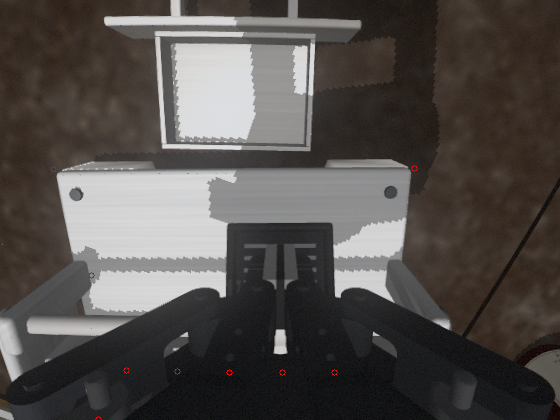

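Dish centre is at y≈28.5 from both kinematics and the deck edges. Nudge 1.5 mm and lift.

apply_moves([
  {"hand":-1,"tx":0,"ty":1.5,"tz":0,"ax":0,"ay":0,"az":0},
  {"hand":-1,"tx":0,"ty":1.5,"tz":0,"ax":0,"ay":0,"az":0},
  {"hand":-1,"tx":-3,"ty":1.5,"tz":0,"ax":0,"ay":0,"az":0},
  {"hand":-1,"tx":-7,"ty":1.5,"tz":0,"ax":0,"ay":0,"az":0},
  {"hand":-1,"tx":-12,"ty":1.5,"tz":0,"ax":0,"ay":0,"az":0},
  {"hand":-1,"tx":-20,"ty":1.5,"tz":0,"ax":0,"ay":0,"az":0},
  {"hand":-1,"tx":-50,"ty":1.5,"tz":0,"ax":0,"ay":0,"az":0},
  {"hand":-1,"tx":-90,"ty":1.5,"tz":0,"ax":0,"ay":0,"az":0},
])

```text
time_s: 7.45
eef_pos: [0.498, 0.3962, 0.1767]
tool_rot: [-3.014, 1.567, -2.646]
contact_force: [0.6, -0.1, -0.9]
opening: 0.0001
```

apply_moves([
  {"hand":-1,"tx":-30,"ty":0,"tz":20,"ax":0,"ay":0,"az":0},
  {"hand":-1,"tx":-60,"ty":-10,"tz":60,"ax":0,"ay":0,"az":0},
  {"hand":-1,"tx":-95,"ty":-15,"tz":90,"ax":0,"ay":0,"az":0},
  {"hand":-1,"tx":-95,"ty":-15,"tz":90,"ax":0,"ay":0,"az":0},
  {"hand":-1,"tx":-95,"ty":-15,"tz":90,"ax":0,"ay":0,"az":0},
])

```text
time_s: 7.95
eef_pos: [0.5894, 0.4155, 0.2741]
tool_rot: [0.133, 1.568, 0.501]
contact_force: [-0.8, -0.5, -0.3]
opening: 0.0003
```

```bash
python3 look.py w8; python3 l2.py d8; python3 - <<'E'
import cv2
im=cv2.imread('pics/w8.png');cv2.imwrite('pics/w8z.png',cv2.resize(im[0:225,145:385],None,fx=2.66,fy=2.66,interpolation=cv2.INTER_CUBIC))
E
```

```text
7.95 [0.58943865 0.4154709  0.2740799 ] [0.13331477 1.56828306 0.50094205] [ 0.457  0.379  1.315  0.     1.446 -1.481]
[-70, -110, 42] [166.   58.1]
[-70, 110, 42] [366.3  57.2]
[-29, -60, 99] [201.   93.3]
[40, -60, 117] [201.2 168.2]
[72, 30, 120] [295.5 201.1]
[40, -60, 85] [208.4 163. ]
[40, -30, 85] [236.9 162.9]
[40, 0, 85] [265.6 162.8]
[40, 30, 85] [294.2 162.7]
[40, 60, 85] [322.9 162.7]
8.0 tcp cutter [58.4 15. ] [0.58811788 0.41521291 0.27215194] [-0.47012312  0.08198854 -0.15218551]
```

View pics/w8z.png

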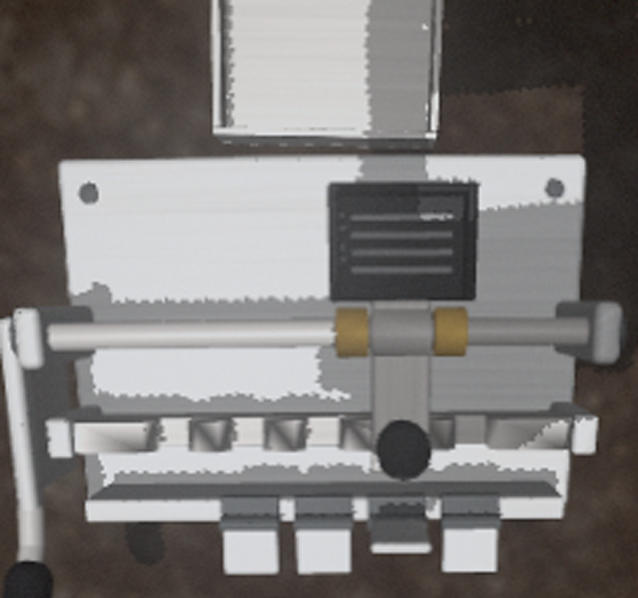

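View pics/d8.png

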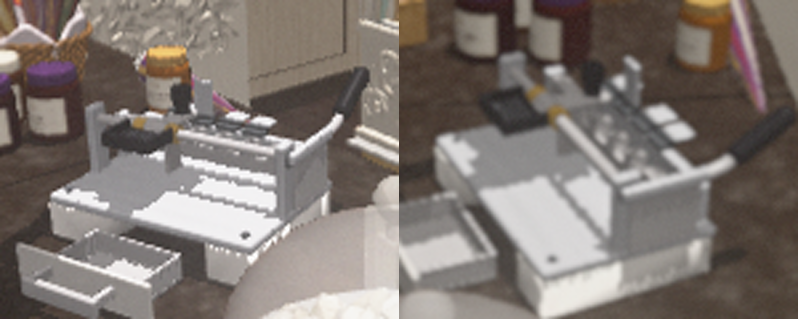

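```bash
python3 - <<'E'
from h import *
p=np.load('cut.npy')
C=snapshot('scene');S=snapshot('side')
for y in (-60,30):
  for z in (117,129): print(y,z,'scene',proj(C,c2w(p,[40,y,z]),cam(C)).round(1),'side',proj(S,c2w(p,[40,y,z]),cam(S)).round(1))
print('obs start: scene (278.9,192.6) side (312.1,167.1); now scene (247.7,186.5) side (293.3,148.9)')
# tray from wrist w8
s=dict(np.load('w8.npz'));V=s['V']
f=lambda a:np.array([a[0]/2.66+145,a[1]/2.66])
for a in [(213,134),(438,136)]: print('nose',w2c(p,onz(s,f(a),V,.024)))
E
```

```text
-60 117 scene [[278.5 191.4]] side [[312.5 166. ]]
-60 129 scene [[278.4 186.7]] side [[312.7 160.8]]
30 117 scene [[247.9 185.6]] side [[293.  146.9]]
30 129 scene [[247.6 181.1]] side [[293.1 141.9]]
obs start: scene (278.9,192.6) side (312.1,167.1); now scene (247.7,186.5) side (293.3,148.9)
nose [-80.  -47.3]
nose [-78.9  49.2]
```

```bash
python3 - <<'E'
from h import *
p=np.load('cut.npy')
C=snapshot('scene');S=snapshot('side')
for uv in [(158,305),(312,305),(235,355),(232,240)]: print('side plate',uv,onz(S,uv,cam(S),.02 if uv[1]>250 else .15).round(3))
for uv in [(255,300),(404,300),(330,348)]: print('scene plate',uv,onz(C,uv,cam(C),.02).round(3))
d=c2w(p,[-222,0,0])[0];print(d,delta([d[0],d[1],.20],down(p[2])),delta([d[0],d[1],.012],down(p[2])))
E
```

```text
side plate (158, 305) [0.308 0.058 0.02 ]
side plate (312, 305) [0.566 0.043 0.02 ]
side plate (235, 355) [ 0.437 -0.055  0.02 ]
side plate (232, 240) [0.438 0.062 0.15 ]
scene plate (255, 300) [0.38  0.132 0.02 ]
scene plate (404, 300) [ 0.586 -0.042  0.02 ]
scene plate (330, 348) [ 0.399 -0.042  0.02 ]
[0.33209079 0.29981509 0.        ] (array([  72.4,  -15.6, -280.1]), array([-0.0014, -0.0012,  0.0001])) (array([ 260.4,  -15.6, -279.9]), array([-0.0014, -0.0012,  0.0001]))
```

apply_moves([
  {"hand":0,"tx":0,"ty":0,"tz":-45,"ax":0,"ay":0,"az":0},
  {"hand":0,"tx":0,"ty":-5,"tz":-90,"ax":0,"ay":0,"az":0},
  {"hand":0,"tx":0,"ty":-10,"tz":-135,"ax":0,"ay":0,"az":0},
  {"hand":0,"tx":20,"ty":-15.5,"tz":-180,"ax":0,"ay":0,"az":0},
  {"hand":0,"tx":50,"ty":-15.5,"tz":-220,"ax":0,"ay":0,"az":0},
  {"hand":0,"tx":90,"ty":-15.5,"tz":-250,"ax":0,"ay":0,"az":0},
  {"hand":0,"tx":130,"ty":-15.5,"tz":-280,"ax":0,"ay":0,"az":0},
  {"hand":0,"tx":130,"ty":-15.5,"tz":-280,"ax":0,"ay":0,"az":0},
])

```text
time_s: 9.15
eef_pos: [0.3235, 0.2958, 0.1341]
tool_rot: [-3.034, 1.552, -2.665]
contact_force: [-0.5, 0.1, -1.3]
opening: 0.0422
```

```bash
python3 look.py w9; python3 - <<'E'
from h import *
p=np.load('cut.npy')
s=snapshot('scene');S=snapshot('side');w=dict(np.load('w9.npz'));st=sense()
print('tcp',w2c(p,st['eef_pos']),st['eef_pos'],st['opening'])
a=cv2.resize(s['image'][190:300,160:290],None,fx=3,fy=3,interpolation=cv2.INTER_CUBIC);b=cv2.resize(S['image'][150:260,180:310],None,fx=3,fy=3,interpolation=cv2.INTER_CUBIC)
cv2.imwrite('pics/ss9.png',np.hstack([a,b])[:,:,::-1])
E
```

```text
9.15 [0.32345729 0.29582356 0.13410972] [-3.03406219  1.55190514 -2.66473826] [ 0.481 -0.141  2.149  0.     1.152 -1.459]
[-70, -110, 42] [162.  377.5]
[-70, 110, 42] [399.7 377.7]
[-29, -60, 99] [205.8 472.8]
[40, -60, 117] [208.4 549.2]
[72, 30, 120] [315.7 574.8]
[40, -60, 85] [215.1 508. ]
[40, -30, 85] [247.9 508.6]
[40, 0, 85] [280.7 508.9]
[40, 30, 85] [313.6 508.7]
[40, 60, 85] [346.4 508.1]
tcp [-2.198e+02  2.000e-01] [0.33409047 0.30076589 0.14420066] 0.04296321518186366
```

View pics/w9o.png

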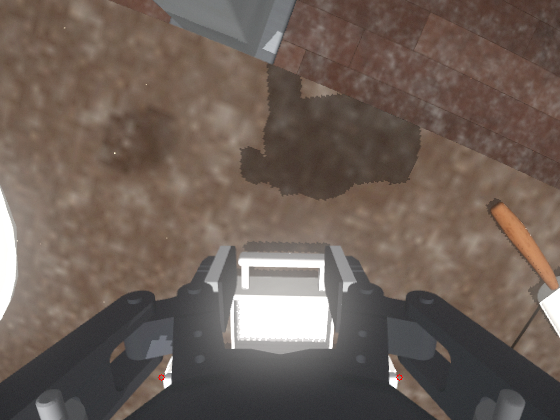

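View pics/ss9.png

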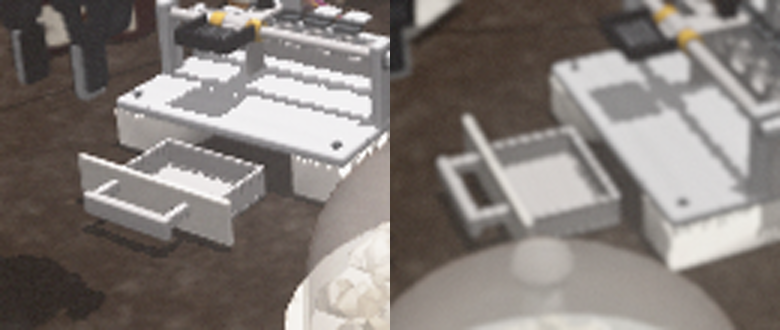

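```bash
python3 look.py w10 >/dev/null; python3 - <<'E'
from h import *
p=np.load('cut.npy');w=dict(np.load('w10.npz'))
im=w['image'][230:360,200:360];cv2.imwrite('pics/w10z.png',cv2.resize(im[:,:,::-1],None,fx=4.5,fy=4.5,interpolation=cv2.INTER_CUBIC));print(sense()['eef_pos'])
E
```

```text
[0.33514721 0.30121899 0.14519157]
```

View pics/w10z.png

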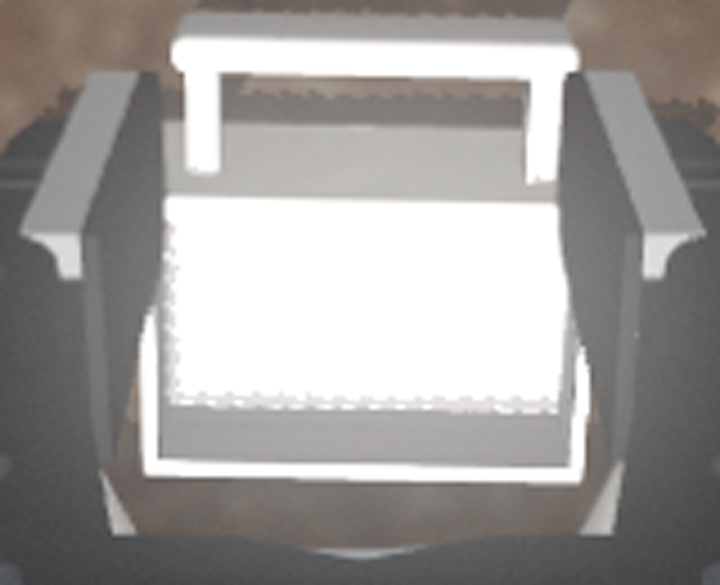

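```bash
python3 - <<'E'
from h import *
p=np.load('cut.npy');w=dict(np.load('w10.npz'));V=w['V']
f=lambda a:np.array([(a[0]+.5)/4.5-.5+200,(a[1]+.5)/4.5-.5+230])
for n,a,z in [('hl',(173,54),.029),('hr',(578,60),.029),('nl',(142,476),.024),('nr',(583,482),.024)]: print(n,w2c(p,onz(w,f(a),V,z)))
t=c2w(p,[-222,0,0])[0];print(delta([t[0],t[1],.012],down(p[2])))
E
```

```text
hl [-181.7  -36.4]
hr [-180.3   42.4]
nl [-79.4 -48.1]
nr [-77.6  48.8]
(array([133.2,  -0.3,  -4. ]), array([-0.0018,  0.0047, -0.0005]))
```

Handle centre is at cutter (-181,+3), nearly square. Descend in front of it.

apply_moves([
  {"hand":0,"tx":40,"ty":1,"tz":-5,"ax":0,"ay":0,"az":0},
  {"hand":0,"tx":80,"ty":1,"tz":-5,"ax":0,"ay":0,"az":0},
  {"hand":0,"tx":110,"ty":1,"tz":-5,"ax":0,"ay":0,"az":0},
  {"hand":0,"tx":128,"ty":1,"tz":-5,"ax":0,"ay":0,"az":0},
  {"hand":0,"tx":132,"ty":1,"tz":-5,"ax":0,"ay":0,"az":0},
  {"hand":0,"tx":132,"ty":1,"tz":-5,"ax":0,"ay":0,"az":0},
])

```text
time_s: 9.95
eef_pos: [0.3298, 0.3002, 0.0119]
tool_rot: [0.113, 1.569, 0.481]
contact_force: [0.6, -0.3, -0.2]
opening: 0.0426
```

```bash
python3 - <<'E'
from h import *
p=np.load('cut.npy');st=sense();print(w2c(p,st['eef_pos']),st['eef_pos'],st['contact_force'])
t=c2w(p,[-205,1.5,0])[0];print(delta([t[0],t[1],.013],down(p[2]),st))
E
```

```text
[-224.     1.2] [0.3298215  0.30017269 0.01193059] [ 0.63534998 -0.26781175 -0.17222665]
(array([-1. ,  0.4, 19. ]), array([-0.002 ,  0.0023, -0.0003]))
```

apply_moves([
  {"hand":0,"tx":0,"ty":0,"tz":12,"ax":0,"ay":0,"az":0},
  {"hand":0,"tx":0,"ty":0,"tz":22,"ax":0,"ay":0,"az":0},
  {"hand":0,"tx":0,"ty":0,"tz":30,"ax":0,"ay":0,"az":0},
  {"hand":0,"tx":0,"ty":0,"tz":38,"ax":0,"ay":0,"az":0},
  {"hand":0,"tx":0,"ty":0,"tz":46,"ax":0,"ay":0,"az":0},
  {"hand":0,"tx":0,"ty":0,"tz":54,"ax":0,"ay":0,"az":0},
  {"hand":0,"tx":0,"ty":0,"tz":60,"ax":0,"ay":0,"az":0},
  {"hand":0,"tx":0,"ty":0,"tz":60,"ax":0,"ay":0,"az":0},
])

```text
time_s: 10.75
eef_pos: [0.3852, 0.3213, 0.011]
tool_rot: [0.048, 1.569, 0.416]
contact_force: [0.6, -0.6, -0.4]
opening: 0.0425
```

```bash
python3 l2.py d11
```

```text
10.75 tcp cutter [-164.7    0.9] [0.38517161 0.32134718 0.01097204] [ 0.63857659 -0.60555208 -0.43418231]
```

View pics/d11.png

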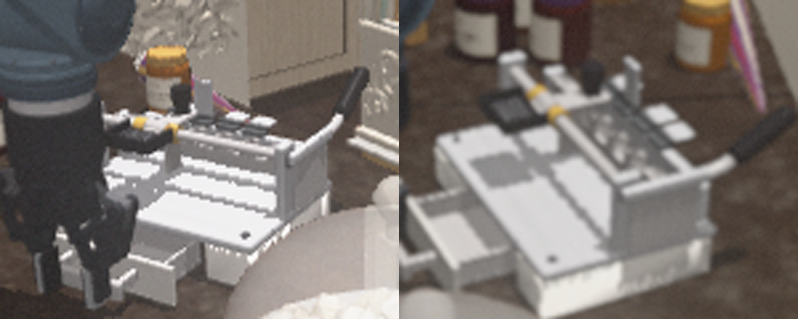

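View pics/d11w.png

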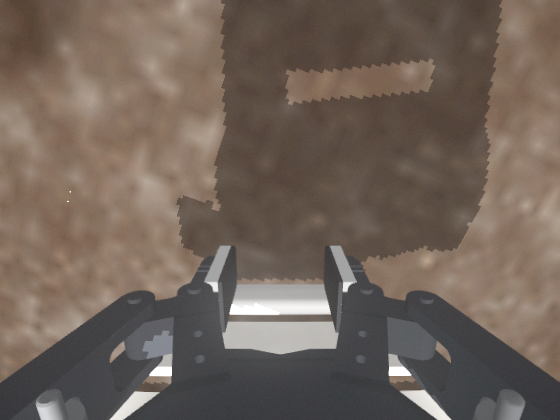

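Tray is sliding straight into the bay. Continue home (about 48 mm more), slowing near the end.

apply_moves([
  {"hand":0,"tx":0,"ty":0,"tz":8,"ax":0,"ay":0,"az":0},
  {"hand":0,"tx":0,"ty":0,"tz":16,"ax":0,"ay":0,"az":0},
  {"hand":0,"tx":0,"ty":0,"tz":24,"ax":0,"ay":0,"az":0},
  {"hand":0,"tx":0,"ty":0,"tz":32,"ax":0,"ay":0,"az":0},
  {"hand":0,"tx":0,"ty":0,"tz":38,"ax":0,"ay":0,"az":0},
  {"hand":0,"tx":0,"ty":0,"tz":42,"ax":0,"ay":0,"az":0},
  {"hand":0,"tx":0,"ty":0,"tz":44,"ax":0,"ay":0,"az":0},
  {"hand":0,"tx":0,"ty":0,"tz":44,"ax":0,"ay":0,"az":0},
])

```text
time_s: 11.7
eef_pos: [0.4252, 0.3368, 0.0109]
tool_rot: [0.084, 1.57, 0.452]
contact_force: [-1.8, -1.8, 0.2]
opening: 0.0426
```

```bash
python3 l2.py d12
```

```text
11.7 tcp cutter [-121.8    0.8] [0.42524121 0.33682336 0.01085575] [-1.82080371 -1.78716952  0.17652919]
```

View pics/d12.png

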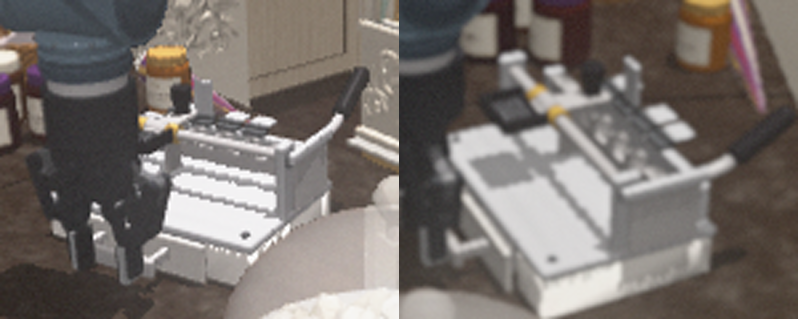

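Almost home. Push gently until the force rises.

apply_moves([
  {"hand":0,"tx":0,"ty":0,"tz":2,"ax":0,"ay":0,"az":0},
  {"hand":0,"tx":0,"ty":0,"tz":4,"ax":0,"ay":0,"az":0},
  {"hand":0,"tx":0,"ty":0,"tz":5,"ax":0,"ay":0,"az":0},
  {"hand":0,"tx":0,"ty":0,"tz":5,"ax":0,"ay":0,"az":0},
])

```text
time_s: 12.25
eef_pos: [0.4293, 0.3383, 0.0108]
tool_rot: [-2.872, 1.57, -2.504]
contact_force: [-3.7, -3.0, 2.9]
opening: 0.0427
```

```bash
python3 l2.py d13
```

```text
12.25 tcp cutter [-117.5    0.8] [0.42926735 0.33834558 0.01083076] [-3.65290006 -3.0288254   2.94736759]
```

View pics/d13.png

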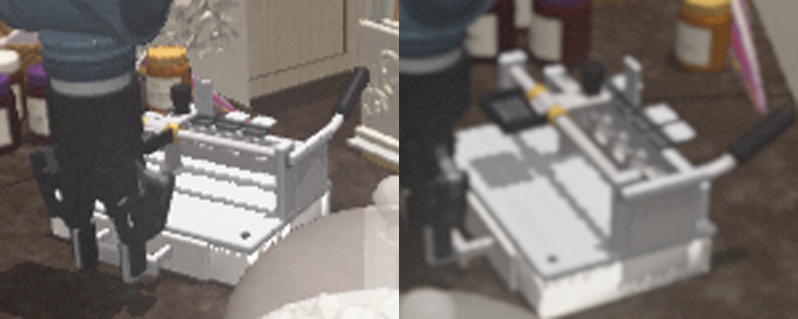

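apply_moves([
  {"hand":0,"tx":0,"ty":0,"tz":1.5,"ax":0,"ay":0,"az":0},
  {"hand":0,"tx":0,"ty":0,"tz":3,"ax":0,"ay":0,"az":0},
  {"hand":0,"tx":0,"ty":0,"tz":3,"ax":0,"ay":0,"az":0},
  {"hand":0,"tx":0,"ty":0,"tz":3,"ax":0,"ay":0,"az":0},
])

```text
time_s: 12.8
eef_pos: [0.4311, 0.3391, 0.0106]
tool_rot: [-3.025, 1.567, -2.656]
contact_force: [-7.0, -4.5, 6.1]
opening: 0.0429
```

```bash
python3 l2.py d14
```

```text
12.8 tcp cutter [-115.5    0.8] [0.43111202 0.33906381 0.01058275] [-6.99068082 -4.51762844  6.05181598]
```

apply_moves([
  {"hand":0,"tx":0,"ty":0,"tz":2,"ax":0,"ay":0,"az":0},
  {"hand":0,"tx":0,"ty":0,"tz":4,"ax":0,"ay":0,"az":0},
  {"hand":0,"tx":0,"ty":0,"tz":4,"ax":0,"ay":0,"az":0},
  {"hand":0,"tx":0,"ty":0,"tz":4,"ax":0,"ay":0,"az":0},
])

```text
time_s: 13.35
eef_pos: [0.4312, 0.339, 0.0098]
tool_rot: [-3.043, 1.557, -2.674]
contact_force: [-17.9, -9.7, 15.9]
opening: 0.0429
```

```bash
python3 l2.py d15
```

```text
13.35 tcp cutter [-115.4    0.7] [0.43119444 0.33904648 0.00976301] [-17.88726817  -9.66957752  15.89735004]
```

View pics/d15.png

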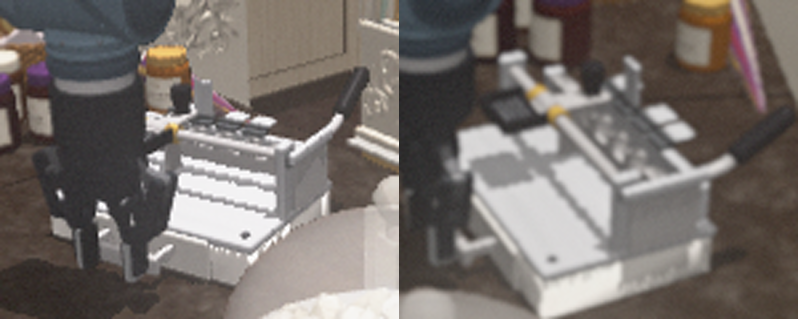

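Stalled at x=-115.4 with about 20 N: home. Back off, lift and look.

apply_moves([
  {"hand":0,"tx":0,"ty":0,"tz":-6,"ax":0,"ay":0,"az":0},
  {"hand":0,"tx":0,"ty":0,"tz":-20,"ax":0,"ay":0,"az":0},
  {"hand":0,"tx":0,"ty":0,"tz":-40,"ax":0,"ay":0,"az":0},
  {"hand":0,"tx":-40,"ty":0,"tz":-50,"ax":0,"ay":0,"az":0},
  {"hand":0,"tx":-85,"ty":0,"tz":-50,"ax":0,"ay":0,"az":0},
  {"hand":0,"tx":-130,"ty":0,"tz":-30,"ax":0,"ay":0,"az":0},
  {"hand":0,"tx":-175,"ty":0,"tz":-10,"ax":0,"ay":0,"az":0},
  {"hand":0,"tx":-220,"ty":0,"tz":10,"ax":0,"ay":0,"az":0},
])

```text
time_s: 14.3
eef_pos: [0.4466, 0.3453, 0.2335]
tool_rot: [0.177, 1.567, 0.546]
contact_force: [0.8, 0.1, -0.7]
opening: 0.0425
```

apply_moves([
  {"hand":0,"tx":-20,"ty":0,"tz":40,"ax":0,"ay":0,"az":0},
  {"hand":0,"tx":-40,"ty":0,"tz":80,"ax":0,"ay":0,"az":0},
  {"hand":0,"tx":-40,"ty":0,"tz":120,"ax":0,"ay":0,"az":0},
  {"hand":-1,"tx":-40,"ty":0,"tz":150,"ax":0,"ay":0,"az":0},
  {"hand":-1,"tx":-40,"ty":0,"tz":150,"ax":0,"ay":0,"az":0},
  {"hand":-1,"tx":-40,"ty":0,"tz":150,"ax":0,"ay":0,"az":0},
  {"hand":-1,"tx":-40,"ty":0,"tz":150,"ax":0,"ay":0,"az":0},
])

```text
time_s: 15.0
eef_pos: [0.5848, 0.3987, 0.2709]
tool_rot: [0.391, 1.57, 0.759]
contact_force: [-0.1, 0.5, 0.2]
opening: 0.0001
```

```bash
python3 look.py w16; python3 l2.py d16; python3 - <<'E'
import cv2
im=cv2.imread('pics/w16.png');cv2.imwrite('pics/w16z.png',cv2.resize(im[0:225,145:415],None,fx=2.6,fy=2.6,interpolation=cv2.INTER_CUBIC))
E
```

```text
15.0 [0.58481252 0.3986875  0.27094504] [0.39063512 1.5701271  0.7592269 ] [ 0.439  0.35   1.357  0.     1.434 -1.501]
[-70, -110, 42] [178.6  67.7]
[-70, 110, 42] [379.2  67.5]
[-29, -60, 99] [215.7 104.7]
[40, -60, 117] [215.8 179.7]
[72, 30, 120] [310.  212.6]
[40, -60, 85] [221.7 173.5]
[40, -30, 85] [250.3 173.4]
[40, 0, 85] [279.  173.4]
[40, 30, 85] [307.7 173.4]
[40, 60, 85] [336.3 173.4]
15.05 tcp cutter [49.2  0.8] [0.58467491 0.39866622 0.27121398] [0.79089554 0.692064   0.32919799]
```

View pics/w16z.png

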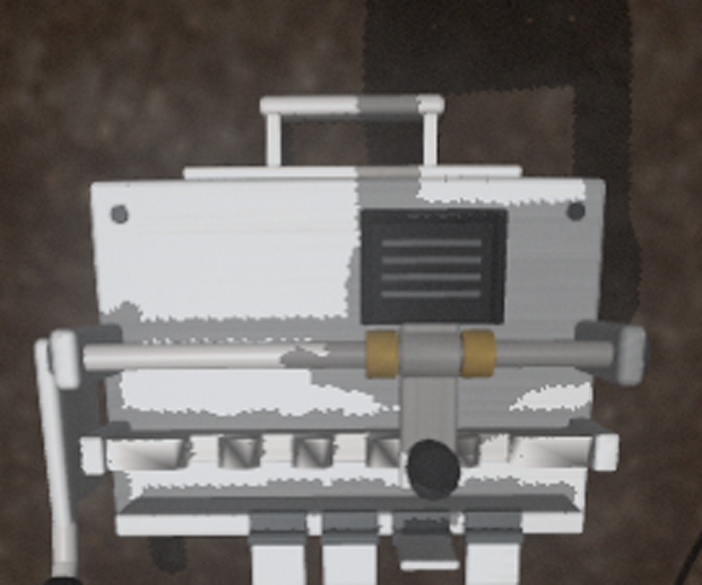

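View pics/d16.png

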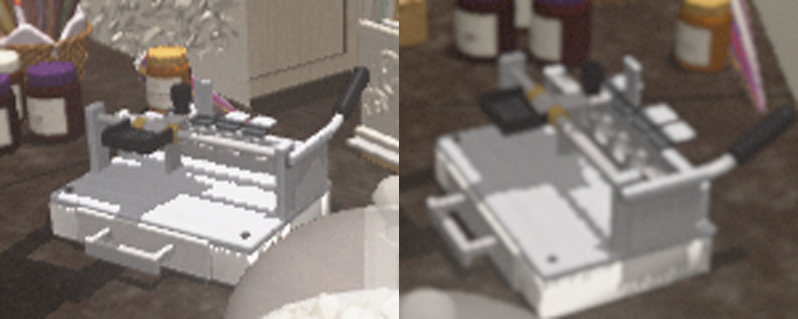

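```bash
python3 - <<'E'
from h import *
p=np.load('cut.npy');w=dict(np.load('w16.npz'));V=w['V']
f=lambda a:np.array([(a[0]+.5)/2.6-.5+145,(a[1]+.5)/2.6-.5])
for n,a,z in [('hl',(261,105),.029),('hr',(444,104),.029),('pl',(184,169),.0375),('pr',(522,167),.0375),('deck l',(92,184),.042),('deck r',(605,180),.042),('tabmid',(430,566),.12),('knob',(434,468),.131)]: print(n,w2c(p,onz(w,f(a),V,z)))
S=snapshot('side');V2=cam(S)
for n,z in [('cream_jar_mid',.03),('sweet_tin_mid',.018)]:
    m=models.masks_of(n,S)[0];print(n,m['p'],m['xy'],onz(S,m['xy'],V2,z))
E
```

```text
hl [-100.   -37.5]
hr [-100.3   40.6]
pl [-73.2 -70. ]
pr [-73.9  73.5]
deck l [ -67.2 -108.5]
deck r [-68.5 108.1]
tabmid [76.8 30.2]
knob [37.3 29.6]
cream_jar_mid 0.96 [362.3, 260.7] [0.66999562 0.13968061 0.03      ]
sweet_tin_mid 0.91 [365.7, 334.8] [ 0.64421411 -0.02571106  0.018     ]
```

```bash
python3 -c "
from plant import workorder
print(workorder.hand_in())"
```

```text
the job is handed in; nothing more can be done
None
```

I moved the length stop to the notch in line with the raised tab (cutter y = +30 mm), then pushed the crumb tray fully home and handed the job in at about 15 s. Handing in gives no verdict, so the result rests on my own last checks.

- **Length stop:** the last wrist picture puts the knob at y = 29.6 mm and the tab at 30.2 mm, well inside the 5 mm limit. The arm tilt cannot be read directly. After the drop, the knob's height in the two fixed cameras was within 1–2 pixels of where a seated knob should be. Resting on top of the comb would have put it 4–5 pixels higher.
- **Crumb tray:** pushing stalled at about 20 N. The handle then measured x = -100 mm, y = about +1.6 mm, and was square within about 0.01 rad. The panel looked flush against the cutter's front.
- **Jar and tin:** the first and last measurements agree within about 6 mm, which is about as exact as those readings are, and the arm never went near either one.
- **Robot:** at hand-in the gripper was shut and clear, about 0.27 m above the counter.

Three things went wrong or disagreed along the way:
- My first two moves were refused because some row values were missing.
- My first pose fit took the wrong dark patches on the comb for notches; I corrected it before moving towards the cutter.
- Position estimates differed by 1–3 mm between cameras and the arm's own readings.

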